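# Refit the lens in the bench magnifier

## Robot

A 6-joint arm with a two-finger parallel gripper is mounted at the origin on the work surface. World frame = base frame: x ahead of the robot, y to its left, z up, the work surface at z = 0. Lengths are in m, angles in degrees, forces in N, time in s.
With the tool pointing down it reaches from about 0.35 to 0.95 m from the base axis. Payload 17.4 kg.
Tool frame: the origin (TCP) lies midway between the tips of the shut fingers; the grasp point (between the pads) lies ctrl.grasp_offset behind it (ctrl.grasp_offset is the distance from the TCP to the grasp point, in m); y points along the fingers, z is the direction in which the jaws open and shut, and the axes are right-handed (so a half turn about y gives the same grasp; the last joint's range is limited). The gripper opens to 93 mm and grips with 3 to 60 N. Pads are 15 mm wide; open, the fingers measure 128 mm over their backs; the gripper's body (75 mm by 188 mm) begins 65 mm behind the grasp point.
Start: joints at [74.725, 6.646, 82.598, -0, 90.757, -2.166], TCP at [0.153, 0.657, 0.219] pointing down, gripper open.
Joint ranges: [-162.19, 162.19], [-47.58, 125.68], [4.15, 143.07], [-65.23, 245.23], [0.69, 171.88], [-170.13, 170.13]. Speed limits (degrees/s): [108.29, 108.29, 127.2, 180, 180, 180].

## Interface

Orientations are given as a 3x3 rotation matrix whose columns are the frame's x, y, z axes.
In Python, from rig import ctrl, optics gives the robot as it stands.
- The arm moves only by the tool jog_arm, never from a script. Its argument "plan" is a list of rows, each an object with "claw": the closure, from 0 (fully open) to 1 (shut); "translation": the shift along the tool's x, y, z in m, a list of three; "turn": the turn about the tool's y in rad. A call has exactly 8 rows; each row is the pose to reach, as a shift and turn from the pose measured when the call began, along the tool's axes at that moment; what a row does not reach only later rows make up. A row lasts 1/8 s, in which the tool goes at most 62.5 mm and 10.7 degrees, less where a joint would pass 70% of its speed; a pose out of reach is approached as far as the arm can. A call with a gripper value outside its range is refused whole. The fingers move at their own pace and stop on an object; the grip force is fixed at half the most. Time passes only in rows, so rows that repeat a pose let the fingers close, or fill a call up. It gives the time, the measured TCP pose, the force and the opening at its end, in the units of the state.
- ctrl.observe(): the state, without advancing time (a new reading comes with each control period).
- optics.get_image(name): name is "scene" or "top"; returns a dict with "img" (480x640x3 uint8, blue, green, red), "vertical_fov" (degrees; the focal length in pixels is half the picture's height over the tangent of half this angle, whatever the lens; pixels are square), "cx", "cy" (the principal point, pixels), "R" (3x3) and "t" (3): a world point X has camera coordinates R X + t. Camera axes: x right, y down, z forward; pixel columns grow to the right and rows downward; lengths in m; the calibration is good to about 2 mm. A picture is of the moment at which its call begins. There is no depth.
- ctrl.hand_in(): hands the job in, once; it reports no verdict.
The state is a dict: "time": time; "joint_pos": joint angles; "joint_vel": joint speeds; "tau": joint torques, N m; "tcp_pos": TCP position; "tool_rot": TCP orientation; "force": force on the tool from outside, world axes, zero at the start; "moment": the same for the moment, N m; "finger_gap": finger opening in m.
Only numpy, scipy, OpenCV 4.12 (cv2) and the standard library are available. Lean on these libraries where they do the work, as an engineer would, in place of code of your own. Each camera call takes 0.05 s, during which the arm holds its last target. There are 200 camera calls.

## Task

Refit the loose round lens in the bench magnifier, dome side up: set it on the ledges, slide its rim home under the two fixed claws, then push the sliding jaw in until it bears firmly on the rim (some 6 N) and claws and jaw together hold the lens level, so that it cannot rock. It is glass: never load a claw, the ledge or the jaw with more than 12 N. Let go and leave the other things on the bench where they are.

Things in the scene. Friction and masses are not known exactly. Their poses are not given: they have to be found in the camera images.
- stand: Bench magnifier, fixed, bare metal: round foot (radius 66 mm, 15 high, centred at x = +14), column at x = +62 (88 high), level ring (outer radius 28.5, top 78 high) with two claws towards +x and a sliding jaw at -x, which hold the lens. Origin: on the bench below the lens axis; z up, x from the jaw towards the claws. Beside the seat at +y and -y it is free down to the foot, for fingers.
- seat (a point): Middle of the lens's flat underside when home: on the stand's axis, 88 mm above the bench, level with the claws' ledges. Axes as the stand's.
- claw_left: Fixed smooth claw, 10 mm wide, at +40 degrees about z from the stand's +x, 30 mm from the lens axis. Origin: the rim's lower edge when home, at ledge height; x points outwards. The ledge reaches 12 mm inwards and carries the lens; the lens's rim slides along it, under the lip (lip_left), against a round-faced stop at x = 0.
- claw_right: The same claw at -40 degrees.
- lens: Round plano-convex glass lens in a black rim, 60 mm in diameter, 0.07 to 0.11 kg. Rim 8 mm high and 4 mm wide with flat top; the glass inside bulges to 11 mm above the underside at the middle. It lies flat side down. Origin: middle of the flat underside; z towards the dome.
- rest: Round cork block on which the lens lies at first, radius 22 mm, 26 mm high, fixed. Origin: middle of its underside.
- awl: Bystander: awl with a wooden handle, about 150 mm long and 29 mm thick, lying on the bench. Origin: on the bench below the middle, x towards its point.
- mallet: Bystander: pale mallet lying on its side, head 60 mm in diameter and 75 mm long, wooden handle of 200 mm along its x. Origin: on the bench below the head.
- pricker: Bystander: dark steel pricking iron lying flat, about 115 mm long, 10 mm high. Origin: on the bench below its middle.
- lip_left (a point): Inner lower edge of the left claw's lip: 4 mm inwards of the stop, 10.6 mm above the ledge; the lip's underside slopes down outwards to 8.6 mm above the ledge at the stop. Its top is about 14 mm above the ledge. The right claw has the same lip.
- ledge: Third fixed ledge, 10 mm wide, below the jaw, smooth and level with the claws' ledges. Origin: its top, at the rim line 30 mm from the lens axis; axes as the stand's. It reaches 10 mm inwards and 2 mm outwards.
- jaw: Jaw, 10 mm wide, sliding along the stand's x; 6 N move it and it stays where left. Its smooth ball nose (radius 4 mm) is centred 9.8 mm above the origin, which is at ledge height. At first it is pulled back, origin 44 to 52 mm from the lens axis; pushed to +x, the nose bears on the lens's top rim edge (origin 33.5 mm from the axis), pressing the lens to the claws and a little down.
- tab (a point): Middle of the outer (-x) face of the jaw's upright thumb tab, for pushing it: 27 mm to -x of the jaw's origin. The tab is 16 mm wide, 4 mm thick, and stands from 1 to 15 mm above ledge height. Behind it (-x) it is free down to the bench.
Things that resemble listed ones, but are neither listed nor needed, are in the scene too. Leave any purple or red look-alike of the lens alone.

How it is judged:
By the outcome, as a careful person would: the job done as asked, in the order asked, and still so for the second after the job is handed in, with the robot touching nothing.
It also fails if it takes over 50 s, if anything falls off the work surface, if the arm or the gripper's body presses on something with over 40 N, if the wrist force passes 120 N, or if a joint passes its speed limit or range.

## Working session

There is one attempt and no reset: what is moved stays moved. The work goes in short steps, Python scripts to look and compute and a tool call to move; the robot and the scene stay as the last step left them, time stands still between calls to the robot, and variables do not carry over. Pictures are saved under pics/ and viewed, on a budget of 10 in all, crops included, one or two more only if the job needs it, and the job is handed in when it is done.

Besides the shell and the picture viewer there is one more tool, called after "Call:" as name(argument=value, ...), one argument or row to a line, values as JSON. jog_arm: Moves the arm, as the interface text tells. Its arguments: {"type":"object","properties":{"plan":{"type":"array"}},"required":["plan"]}

```bash
mkdir -p pics; ls; python3 - <<'E'
from rig import ctrl, optics
import cv2
s=ctrl.observe()
print(ctrl.grasp_offset); print({k:s[k] for k in('time','tcp_pos','tool_rot','force','finger_gap')})
for n in('scene','top'):
    d=optics.get_image(n); cv2.imwrite(f'pics/{n}0.png',d['img']); print(n,d['vertical_fov'],d['cx'],d['cy'],d['R'],d['t'])
E
```

```text
pics
0.0188
{'time': 0.0, 'tcp_pos': array([0.15305785, 0.65722994, 0.21792173]), 'tool_rot': array([[ 9.73939950e-01, -2.90768744e-04,  2.26805841e-01],
       [-2.26806023e-01, -1.05298339e-03,  9.73939382e-01],
       [-4.43683475e-05, -9.99999403e-01, -1.09149069e-03]]), 'force': array([0.31002618, 0.01802837, 0.51703131]), 'finger_gap': 0.09312312173206622}
scene 52.76758934278162 318.05942099981166 239.22008407509333 [[-0.51062968  0.8595535  -0.0206181 ]
 [ 0.53412045  0.29832742 -0.79102219]
 [-0.67377495 -0.41493195 -0.61143993]] [ 0.28299818 -0.22195939  1.10450512]
top 48.335518720168565 315.0336791215531 229.79463479710225 [[ 4.67508742e-03 -9.99988632e-01 -9.38032443e-04]
 [-9.78864442e-01 -4.38453361e-03 -2.04463153e-01]
 [ 2.04456716e-01  1.87408972e-03 -9.78873812e-01]] [0.02275746 0.57436156 0.71936271]
```

View pics/scene0.png

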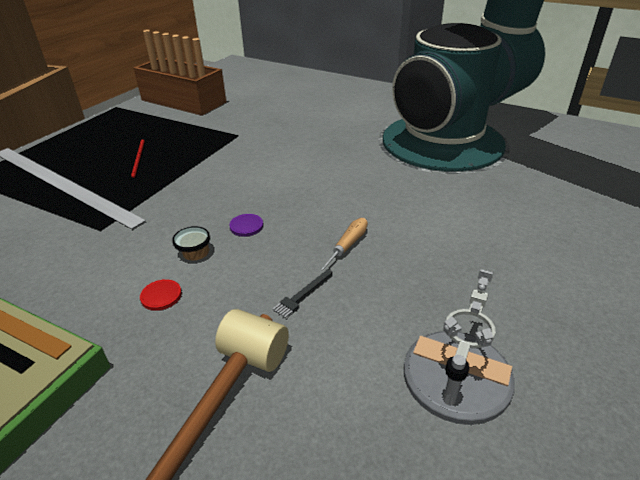

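View pics/top0.png

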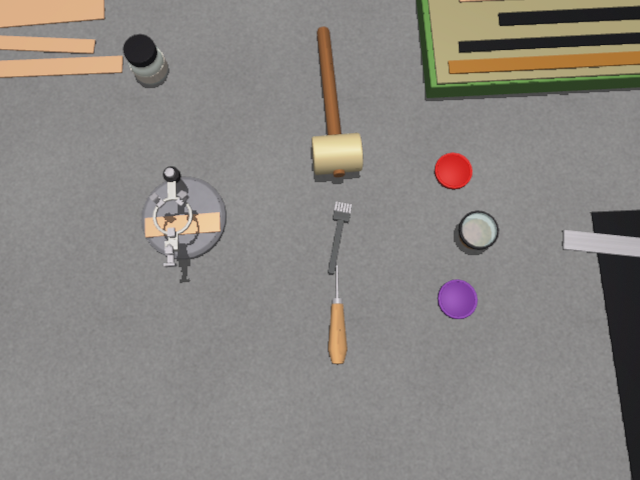

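Lens candidates in the top view are the black-rimmed glass disc on cork (478,231), the red disc (454,171) and the purple disc (458,299). By the description I choose the black-rimmed one, also at (192,240) in the scene view. The stand is at about (172,216) in the top view, with its jaw tab at (170,262) and its column at (172,174). Next I check the choice in close crops.

```bash
cat > h.py <<'E'
import numpy as np, cv2
from rig import ctrl, optics
def cam(n):
    d=optics.get_image(n); d['f']=240/np.tan(np.radians(d['vertical_fov']/2)); return d
def at_z(d,px,z):
    r=d['R'].T@np.array([(px[0]-d['cx'])/d['f'],(px[1]-d['cy'])/d['f'],1]); c=-d['R'].T@d['t']
    return c+r*(z-c[2])/r[2]
def proj(d,X):
    p=d['R']@np.array(X)+d['t']; return p[:2]/p[2]*d['f']+[d['cx'],d['cy']]
def crop(d,x,y,w,h,k):
    return cv2.resize(d['img'][y:y+h,x:x+w],None,fx=k,fy=k,interpolation=cv2.INTER_CUBIC)
E
python3 - <<'E'
from h import *
t=cam('top'); s=cam('scene')
a=crop(t,130,150,100,130,4); b=crop(t,428,190,100,75,4); 
c=crop(s,400,260,120,160,3); e=crop(s,140,200,100,60,4)
W=np.zeros((600,800,3),np.uint8)
W[:520,:400]=a; W[:300,400:]=b
cc=cv2.resize(s['img'][262:412,430:530],None,fx=2,fy=2); W[300:600,400:600]=cc
W[300:500,600:800]=cv2.resize(s['img'][210:270,160:220],(200,200)); cv2.imwrite('pics/c1.png',W)
for n,d in(('t',t),('s',s)): print(n,-d['R'].T@d['t'],proj(d,ctrl.observe()['tcp_pos']))
for p,z in(((172,216),.078),((172,174),.088),((169,263),.103),((478,230),.034),((184,218),0.015)): print(p,at_z(t,p,z))
E
```

```text
t [0.41503718 0.02392736 0.82162244] [-314.9109193   604.42244394]
s [1.0072482  0.28125896 0.50559862] [940.1332009  144.32683419]
(172, 216) [0.58957209 0.22976147 0.078     ]
(172, 174) [0.64902249 0.23066333 0.088     ]
(169, 263) [0.51827055 0.22302406 0.103     ]
(478, 230) [ 0.5803296  -0.21964659  0.034     ]
(184, 218) [0.60126191 0.22842759 0.015     ]
```

View pics/c1.png

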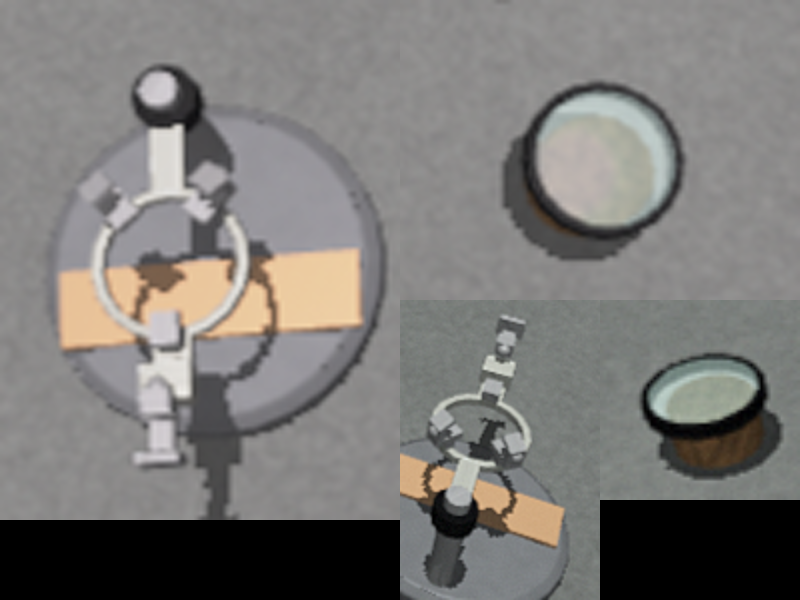

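The close crop shows a clear glass lens with a black rim, centred near top (478.9,230.1) and about 40 px wide, which is 60 mm at that height. The stand shows its ring at top (172.9,216.6), its tab at (169.7,264) and its claws up at +x. Now I fit the stand pose and draw an overlay to check it.

```bash
cat > fit.py <<'E'
from h import *
from scipy.optimize import least_squares
t=cam('top'); s=cam('scene')
def W(p,q):
    c,n=np.cos(p[2]),np.sin(p[2]); return [p[0]+c*q[0]-n*q[1],p[1]+n*q[0]+c*q[1],q[2]]
obs=[(t,(0,0,.077),(172.9,216.6)),(s,(0,0,.077),(469.8,327)),(t,(.062,0,.088),(169.5,172.5)),(s,(.062,0,.088),(460,361)),(t,(.014,0,.015),(185,217))]
f=lambda p:np.ravel([(proj(d,W(p,q))-o) for d,q,o in obs])
r=least_squares(f,[.588,.229,0],x_scale=[.01,.01,.1],loss='soft_l1'); p=r.x
print(p,np.degrees(p[2]),np.round(f(p),1).tolist())
# tab position using top of outer face edge
T=at_z(t,(169.7,265.3),.103); d=T[:2]-p[:2]; c,n=np.cos(p[2]),np.sin(p[2]); print('tab in stand',d@[c,n],d@[-n,c])
# lens
q=least_squares(lambda q:np.r_[proj(t,[q[0],q[1],.033])-(478.9,230.1)],[.58,-.22],x_scale=.01).x; print('lens',q,proj(s,[*q,.034]))
if __name__=='__main__':
    def poly(d,pts,k,o,im,col):
        P=np.array([(proj(d,x)-o)*k for x in pts]); cv2.polylines(im,[np.round(P*8).astype(int)],True,col,1,cv2.LINE_AA,3)
    A=np.linspace(0,2*np.pi,60); ims=[]
    for d,o in((t,(135,155)),(s,(425,265))):
        k=4; im=crop(d,o[0],o[1],100,150,k)
        poly(d,[W(p,(.0285*np.cos(a),.0285*np.sin(a),.078)) for a in A],k,o,im,(0,0,255))
        poly(d,[W(p,(.014+.066*np.cos(a),.066*np.sin(a),.015)) for a in A],k,o,im,(0,255,0))
        for g in(40,-40):
            u=np.radians(g)
            R=lambda x,y,z:W(p,(np.cos(u)*x-np.sin(u)*y,np.sin(u)*x+np.cos(u)*y,z))
            poly(d,[R(.026,-.005,.102),R(.026,.005,.102),R(.03,.005,.102),R(.03,-.005,.102)],k,o,im,(255,0,0))
            poly(d,[R(.018,-.005,.088),R(.018,.005,.088),R(.026,.005,.088),R(.026,-.005,.088)],k,o,im,(255,0,255))
        for J in(-.044,):
            poly(d,[W(p,(J-.027,y,z)) for y,z in((-.008,.089),(.008,.089),(.008,.103),(-.008,.103))],k,o,im,(0,255,255))
        poly(d,[W(p,q) for q in((-.02,-.005,.088),(-.02,.005,.088),(-.032,.005,.088),(-.032,-.005,.088))],k,o,im,(255,255,0))
        ims.append(im)
    cv2.imwrite('pics/c2.png',np.hstack(ims))
E
python3 fit.py
```

```text
[0.59010568 0.22890119 0.10267397] 5.88278509596152 [-0.1, -0.8, -0.3, -1.6, -0.6, -0.4, -0.2, -2.5, -2.1, -0.7]
tab in stand -0.07529540002366174 0.0007056034608891662
lens [ 0.58039168 -0.22130173] [192.06760833 236.2132237 ]
```

View pics/c2.png

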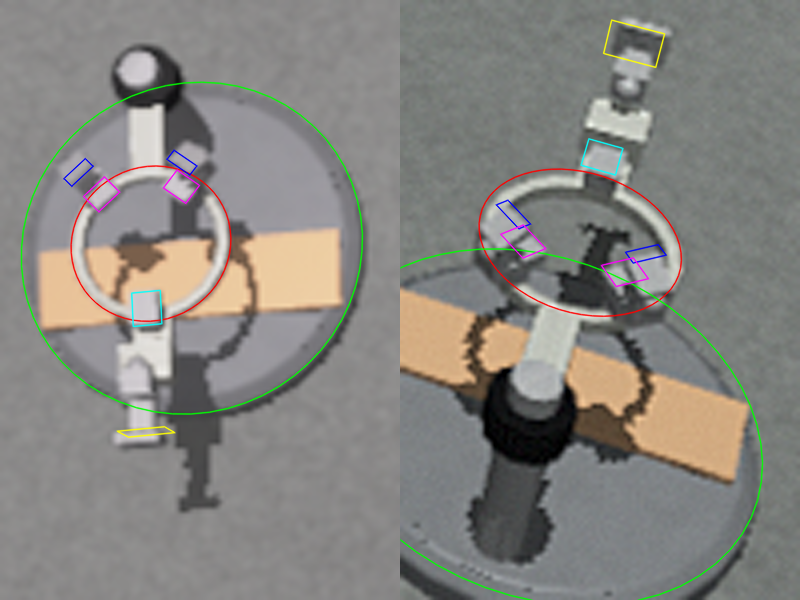

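The overlay agrees with the ring and claw ledges to about 1 px. The tab sits about 75 mm behind the axis, so the jaw origin is at about 48 mm, which is within 44–52. Stand yaw is about 5.7°. Now I move to hover over the lens.

```bash
cat > go.py <<'E'
import sys, numpy as np
from rig import ctrl
# usage: go.py x y z yaw_deg -> tool-axes shift and turn
s=ctrl.observe(); R=s['tool_rot']; x,y,z,w=map(float,sys.argv[1:5])
yaw=np.degrees(np.arctan2(R[1,0],R[0,0]))
print('t',s['time'],'tcp',np.round(s['tcp_pos'],4),'F',np.round(s['force'],2),'gap',round(s['finger_gap'],4),'yaw',round(yaw,2))
print('shift',np.round(R.T@(np.array([x,y,z])-s['tcp_pos']),4),'turn',round(-np.radians(w-yaw),4))
E
python3 go.py .5804 -.2213 .10 5.7
```

```text
t 0.3 tcp [0.1531 0.6574 0.2184] F [ 0.25 -0.73  0.14] gap 0.0929 yaw -13.11
shift [ 0.6155  0.1187 -0.7588] turn -0.3283
```

Call:
jog_arm(
  plan=[
    {"claw": 0, "translation": [0.04, 0, -0.048], "turn": -0.05},
    {"claw": 0, "translation": [0.08, 0, -0.096], "turn": -0.1},
    {"claw": 0, "translation": [0.12, 0, -0.144], "turn": -0.15},
    {"claw": 0, "translation": [0.16, 0, -0.192], "turn": -0.2},
    {"claw": 0, "translation": [0.2, 0, -0.24], "turn": -0.25},
    {"claw": 0, "translation": [0.24, 0, -0.288], "turn": -0.328},
    {"claw": 0, "translation": [0.28, 0, -0.336], "turn": -0.328},
    {"claw": 0, "translation": [0.32, 0, -0.384], "turn": -0.328},
  ],
)

```text
time: 1.3
tcp_pos: [0.3781, 0.2089, 0.2188]
tool_rot: [[0.995, 0.001, -0.099], [0.099, 0.0, 0.995], [0.001, -1.0, -0.0]]
force: [1.0, 0.9, 0.5]
finger_gap: 0.0929
```

```bash
python3 go.py .5804 -.2213 .10 5.7
```

```text
t 1.3 tcp [0.3781 0.2089 0.2188] F [1.02 0.86 0.51] gap 0.0929 yaw 5.71
shift [ 0.1585  0.119  -0.4482] turn 0.0001
```

Call:
jog_arm(
  plan=[
    {"claw": 0, "translation": [0.0198, 0.0, -0.056], "turn": 0},
    {"claw": 0, "translation": [0.0396, 0.01, -0.112], "turn": 0},
    {"claw": 0, "translation": [0.0594, 0.025, -0.168], "turn": 0},
    {"claw": 0, "translation": [0.0792, 0.045, -0.224], "turn": 0},
    {"claw": 0, "translation": [0.099, 0.065, -0.28], "turn": 0},
    {"claw": 0, "translation": [0.1189, 0.085, -0.336], "turn": 0},
    {"claw": 0, "translation": [0.1387, 0.105, -0.392], "turn": 0},
    {"claw": 0, "translation": [0.1585, 0.119, -0.448], "turn": 0},
  ],
)

```text
time: 2.3
tcp_pos: [0.5808, -0.223, 0.099]
tool_rot: [[0.995, 0.0, -0.099], [0.099, 0.0, 0.995], [0.0, -1.0, 0.0]]
force: [0.2, 0.1, 1.5]
finger_gap: 0.0926
```

```bash
python3 go.py .5804 -.2213 .0115 5.7; python3 - <<'E'
from h import *
s=cam('scene'); t=cam('top'); tc=ctrl.observe()['tcp_pos']; p=proj(s,tc); print(p,proj(t,tc))
cv2.imwrite('pics/h1.png',np.hstack([crop(s,120,130,160,150,2.5),crop(t,400,160,150,150,2.5)]))
E
```

```text
t 2.3 tcp [ 0.5808 -0.223   0.099 ] F [0.15 0.1  1.5 ] gap 0.0926 yaw 5.69
shift [-0.0002  0.0875  0.0017] turn -0.0001
[182.81390493 203.20757422] [495.33296934 220.53888149]
```

View pics/h1.png

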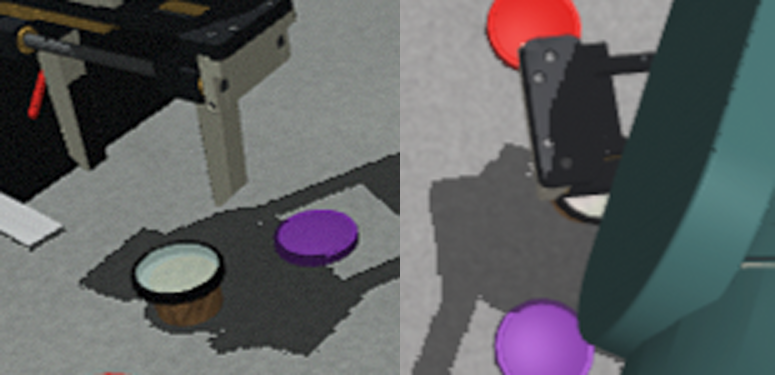

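The scene view shows the finger tips straddling the lens, with their midpoint at (184,203) against a predicted (182.8,203.2), so the calibration holds. Going down and closing.

Call:
jog_arm(
  plan=[
    {"claw": 0, "translation": [0, 0.03, 0.0017], "turn": 0},
    {"claw": 0, "translation": [0, 0.06, 0.0017], "turn": 0},
    {"claw": 0, "translation": [0, 0.08, 0.0017], "turn": 0},
    {"claw": 0, "translation": [0, 0.0875, 0.0017], "turn": 0},
    {"claw": 0.2, "translation": [0, 0.0875, 0.0017], "turn": 0},
    {"claw": 0.4, "translation": [0, 0.0875, 0.0017], "turn": 0},
    {"claw": 0.6, "translation": [0, 0.0875, 0.0017], "turn": 0},
    {"claw": 0.6, "translation": [0, 0.0875, 0.0017], "turn": 0},
  ],
)

```text
time: 3.4
tcp_pos: [0.5805, -0.2233, 0.01]
tool_rot: [[0.995, -0.002, -0.096], [0.096, 0.0, 0.995], [-0.002, -1.0, 0.001]]
force: [-0.6, 0.2, 3.1]
finger_gap: 0.0587
```

```bash
python3 go.py .5804 -.2213 .0115 5.7
```

```text
t 3.4 tcp [ 0.5805 -0.2233  0.01  ] F [-0.56  0.15  3.1 ] gap 0.0587 yaw 5.53
shift [ 0.0001 -0.0015  0.002 ] turn -0.003
```

The gap stopped at 58.7 mm, so the lens is gripped. Lift and carry it.

Call:
jog_arm(
  plan=[
    {"claw": 0.7, "translation": [0, -0.02, 0], "turn": 0},
    {"claw": 0.7, "translation": [0, -0.05, 0], "turn": 0},
    {"claw": 0.7, "translation": [0, -0.09, 0.02], "turn": 0},
    {"claw": 0.7, "translation": [0, -0.12, 0.06], "turn": 0},
    {"claw": 0.7, "translation": [0, -0.14, 0.11], "turn": 0},
    {"claw": 0.7, "translation": [0, -0.14, 0.16], "turn": 0},
    {"claw": 0.7, "translation": [0, -0.14, 0.21], "turn": 0},
    {"claw": 0.7, "translation": [0, -0.14, 0.26], "turn": 0},
  ],
)

```text
time: 4.4
tcp_pos: [0.5554, 0.0369, 0.1519]
tool_rot: [[0.995, -0.0, -0.096], [0.096, 0.0, 0.995], [-0.0, -1.0, 0.0]]
force: [0.8, 0.4, -1.4]
finger_gap: 0.0593
```

```bash
python3 go.py .5811 .2280 .125 5.7
```

```text
t 4.4 tcp [0.5554 0.0369 0.1519] F [ 0.77  0.42 -1.44] gap 0.0593 yaw 5.52
shift [0.044  0.027  0.1877] turn -0.0032
```

Call:
jog_arm(
  plan=[
    {"claw": 0.7, "translation": [0.01, 0, 0.04], "turn": -0.003},
    {"claw": 0.7, "translation": [0.02, 0, 0.085], "turn": -0.003},
    {"claw": 0.7, "translation": [0.03, 0, 0.13], "turn": -0.003},
    {"claw": 0.7, "translation": [0.04, 0.01, 0.165], "turn": -0.003},
    {"claw": 0.7, "translation": [0.044, 0.02, 0.182], "turn": -0.003},
    {"claw": 0.7, "translation": [0.044, 0.027, 0.1877], "turn": -0.003},
    {"claw": 0.7, "translation": [0.044, 0.027, 0.1877], "turn": -0.003},
    {"claw": 0.7, "translation": [0.044, 0.027, 0.1877], "turn": -0.003},
  ],
)

```text
time: 5.4
tcp_pos: [0.5813, 0.2271, 0.1255]
tool_rot: [[0.995, 0.0, -0.098], [0.098, 0.0, 0.995], [0.0, -1.0, 0.0]]
force: [-0.3, -0.2, -1.8]
finger_gap: 0.0594
```

```bash
python3 go.py .5811 .2280 .125 5.7; python3 - <<'E'
from h import *
s=cam('scene'); t=cam('top'); T=ctrl.observe()['tcp_pos']
print(T)
k=4
for d,o in((s,(410,240)),(t,(110,150))):
  im=crop(d,*o,100,150,k)
  for z,c in((.016,(0,0,255)),(.024,(0,255,0))):
    P=np.array([(proj(d,T+[.03*np.cos(a),.03*np.sin(a),z])-o+.5)*k for a in np.linspace(0,6.283,50)]); cv2.polylines(im,[np.round(P*8).astype(int)],True,c,1,cv2.LINE_AA,3)
  out=np.hstack([out,im]) if d is t else im
cv2.imwrite('pics/h2.png',out)
E
```

```text
t 5.4 tcp [0.5813 0.2271 0.1255] F [-0.31 -0.18 -1.76] gap 0.0594 yaw 5.64
shift [-0.0001  0.0005  0.001 ] turn -0.0011
[0.58138507 0.2272463  0.12555681]
```

View pics/h2.png

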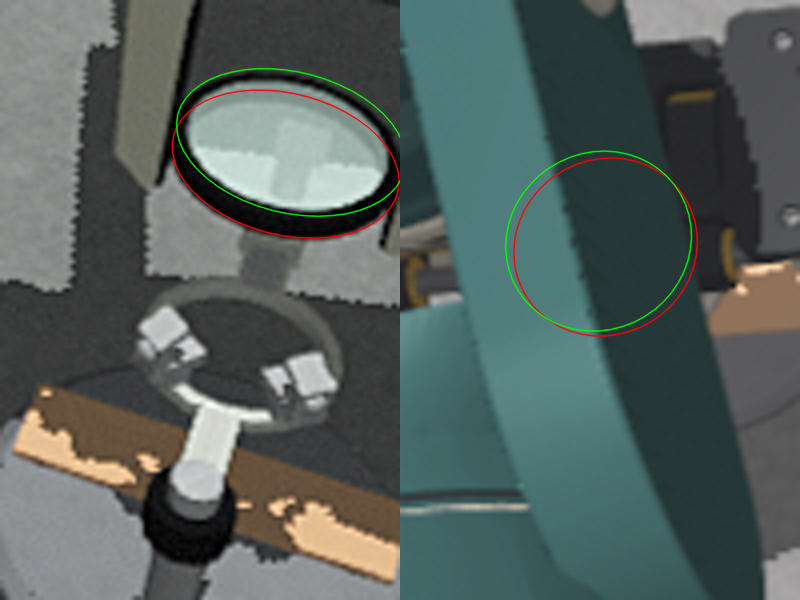

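The lens hangs level and sits on the TCP to within about 1 mm: the overlay matches in the scene view at about (287,150) in the crop. The claw lips show at crop (165,328) and (312,375). I cross-check the fit with those.

```bash
python3 - <<'E'
from h import *
from scipy.optimize import least_squares
s=cam('scene')
p=[.5901,.2289,.1]
def W(p,q):
    c,n=np.cos(p[2]),np.sin(p[2]); return [p[0]+c*q[0]-n*q[1],p[1]+n*q[0]+c*q[1],q[2]]
for r in(.028,.030,.032):
  for g in(40,-40):
    u=np.radians(g); print(r,g,(proj(s,W(p,(r*np.cos(u),r*np.sin(u),.102)))-(410,240)+.5)*4)
print('seat ring',[(proj(s,W(p,(x,y,.078)))-(410,240)+.5)*4 for x,y in((0,.0285),(0,-.0285),(.0285,0),(-.0285,0))])
A=at_z(s,(451.2-.5,322-.5),.102);B=at_z(s,(488-.5,333.75-.5),.102); print(A,B,(A+B)/2,np.linalg.norm(A-B),np.degrees(np.arctan2(-(A-B)[0],(A-B)[1])))
gray=cv2.resize(s['img'][300:352,436:500],None,fx=12,fy=11,interpolation=cv2.INTER_CUBIC); cv2.imwrite('pics/c3.png',gray)
E
```

```text
0.028 40 [307.00700769 355.27472818]
0.028 -40 [174.72614763 315.68789842]
0.03 40 [310.87233984 360.62462403]
0.03 -40 [168.87774682 318.02730643]
0.032 40 [314.76027287 366.00580109]
0.032 -40 [163.01532645 320.37232238]
seat ring [array([341.64279826, 371.53516329]), array([143.23644294, 311.95710474]), array([220.50999493, 410.90212899]), array([259.50382763, 276.38663941])]
[0.61905255 0.21223155 0.102     ] [0.6159792  0.25203659 0.102     ] [0.61751588 0.23213407 0.102     ] 0.039923513080823675 -175.58495774491172
```

View pics/c3.png

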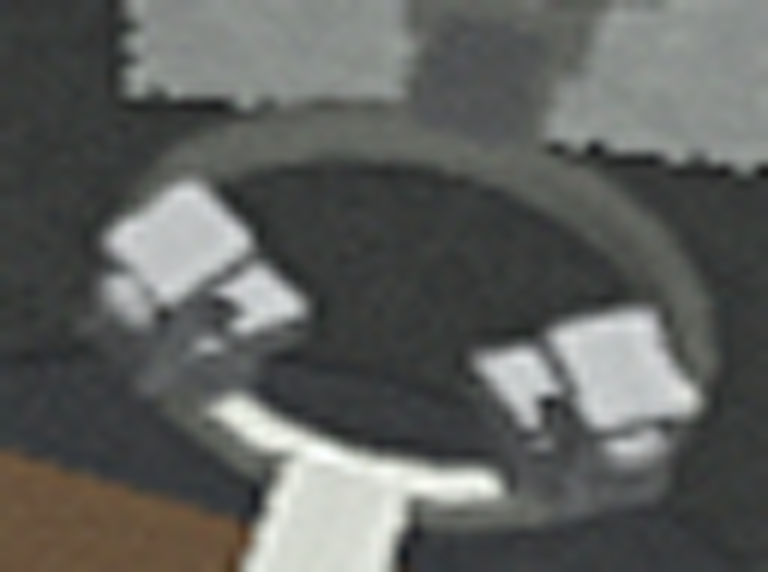

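The crop shows both claws clearly. Lip inner edges are at crop (222,211) and (571,383), and ledge inner edges at (281,286) and (505,398). I refine the seat from these.

```bash
python3 - <<'E'
from h import *
from scipy.optimize import least_squares
s=cam('scene'); t=cam('top')
def W(p,q):
    c,n=np.cos(p[2]),np.sin(p[2]); return [p[0]+c*q[0]-n*q[1],p[1]+n*q[0]+c*q[1],q[2]]
def C(g,r,z): u=np.radians(g); return (r*np.cos(u),r*np.sin(u),z)
S=lambda u,v:(436+(u+.5)/12-.5,300+(v+.5)/11-.5)
o1=[(s,C(-40,.026,.102),S(222,211)),(s,C(40,.026,.102),S(571,383)),(s,C(-40,.018,.088),S(281,286)),(s,C(40,.018,.088),S(505,398))]
o2=[(t,(0,0,.077),(172.9,216.6)),(t,(.062,0,.088),(169.5,172.5)),(s,(.062,0,.088),(460,361)),(t,C(40,.018+.004,.088),(135+103/4,155+197/4)),(t,C(-40,.022,.088),(135+180/4,155+187/4)),(t,(-.026,0,.088),(135+147/4,155+308/4))]
for o in(o1,o2,o1+o2):
    f=lambda p:np.ravel([proj(d,W(p,q))-x for d,q,x in o])
    p=least_squares(f,[.59,.229,.1],x_scale=[.01,.01,.1]).x; print(p[:2],np.degrees(p[2]),np.round(f(p),1).tolist())
E
```

```text
[0.59626861 0.23412144] -9.683375012183715 [0.2, -0.0, -0.8, -1.1, 0.1, 0.7, 0.5, 0.5]
[0.59017163 0.22876704] 6.359788579536087 [0.0, -0.8, -0.9, -0.4, 0.2, -2.3, -0.5, -0.8, 0.2, -0.3, 0.1, -0.1]
[0.5923506  0.22965454] 4.8596652523369235 [0.4, 0.4, 2.0, -5.7, -0.6, -0.1, 1.4, -3.8, -0.5, -2.3, -0.2, -1.9, -1.2, -1.0, -0.7, -2.5, 0.0, -1.6, -1.0, -1.6]
```

The scene view puts the stand about 2–3 mm further in +x than the top view does, and it agrees locally with the TCP and lens. I take the seat as about (0.593, 0.229) and set the lens down around x = 0.583. That clears lips and jaw nose for either estimate. Descend to just above the ledges.

```bash
python3 go.py .5830 .2284 .0765 5.5
```

```text
t 5.65 tcp [0.5813 0.2276 0.1253] F [ 0.56  0.07 -1.07] gap 0.0589 yaw 5.66
shift [0.0018 0.0488 0.0006] turn 0.0028
```

Call:
jog_arm(
  plan=[
    {"claw": 0.7, "translation": [0.0018, 0.005, 0.0006], "turn": 0.003},
    {"claw": 0.7, "translation": [0.0018, 0.016, 0.0006], "turn": 0.003},
    {"claw": 0.7, "translation": [0.0018, 0.026, 0.0006], "turn": 0.003},
    {"claw": 0.7, "translation": [0.0018, 0.034, 0.0006], "turn": 0.003},
    {"claw": 0.7, "translation": [0.0018, 0.04, 0.0006], "turn": 0.003},
    {"claw": 0.7, "translation": [0.0018, 0.044, 0.0006], "turn": 0.003},
    {"claw": 0.7, "translation": [0.0018, 0.0465, 0.0006], "turn": 0.003},
    {"claw": 0.7, "translation": [0.0018, 0.0465, 0.0006], "turn": 0.003},
  ],
)

```text
time: 6.65
tcp_pos: [0.583, 0.2284, 0.0788]
tool_rot: [[0.995, 0.0, -0.096], [0.096, 0.001, 0.995], [0.0, -1.0, 0.001]]
force: [-1.9, -0.0, -0.1]
finger_gap: 0.059
```

```bash
python3 go.py .5830 .2284 .0715 5.5; python3 - <<'E'
from h import *
s=cam('scene'); cv2.imwrite('pics/c4.png',crop(s,425,270,95,80,8))
E
```

```text
t 6.65 tcp [0.583  0.2284 0.0788] F [-1.86 -0.02 -0.06] gap 0.059 yaw 5.49
shift [-0.      0.0073 -0.    ] turn -0.0002
```

View pics/c4.png

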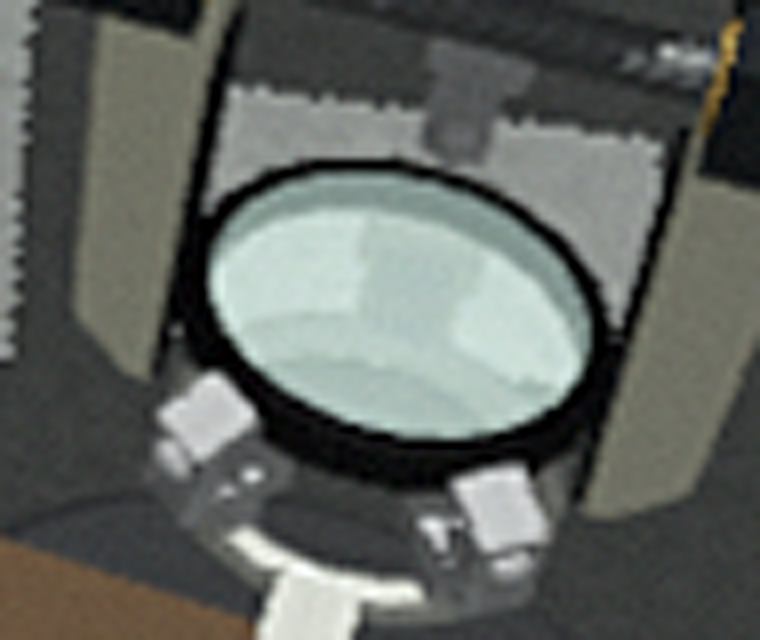

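The lens hangs level between the fingers about 7 mm above the ledges. The lips show at (207,417) and (500,510), close to the rim. I work out the gaps.

```bash
python3 - <<'E'
from h import *
s=cam('scene'); o=ctrl.observe(); T=o['tcp_pos']; print(o['force'],T)
for q in((236,396),(468,522),(207,417),(500,510)):
    P=at_z(s,(425+q[0]/8-.5,270+q[1]/8-.5),.102); v=P[:2]-T[:2]; print(P,np.linalg.norm(v)*1e3,np.degrees(np.arctan2(v[1],v[0])))
    print('   rim px', ((proj(s,[*(T[:2]+v/np.linalg.norm(v)*.03),.102])-(425,270)+.5)*8))
E
```

```text
[-0.72007643 -0.28315614 -0.83331126] [0.58309627 0.2284781  0.07903202]
[0.61363346 0.21419982 0.102     ] 33.710371499620706 -25.05938474247897
   rim px [254.68746526 384.61680818]
[0.62045822 0.24843849 0.102     ] 42.359560238376666 28.113093153652173
   rim px [447.81945242 452.81302038]
[0.61940914 0.21198045 0.102     ] 39.88479410623411 -24.433225795989706
   rim px [256.45815218 386.02651403]
[0.61624416 0.25157161 0.102     ] 40.399166810708 34.86420849939315
   rim px [473.5912287  452.18828024]
```

Call:
jog_arm(
  plan=[
    {"claw": 0.7, "translation": [0.001, 0.0, 0], "turn": 0},
    {"claw": 0.7, "translation": [0.002, 0.001, 0], "turn": 0},
    {"claw": 0.7, "translation": [0.002, 0.003, 0], "turn": 0},
    {"claw": 0.7, "translation": [0.002, 0.0045, 0], "turn": 0},
    {"claw": 0.7, "translation": [0.002, 0.0055, 0], "turn": 0},
    {"claw": 0.7, "translation": [0.002, 0.006, 0], "turn": 0},
    {"claw": 0.7, "translation": [0.002, 0.0064, 0], "turn": 0},
    {"claw": 0.7, "translation": [0.002, 0.0066, 0], "turn": 0},
  ],
)

```text
time: 7.75
tcp_pos: [0.5851, 0.2287, 0.0725]
tool_rot: [[0.995, 0.001, -0.096], [0.096, 0.001, 0.995], [0.001, -1.0, 0.001]]
force: [-0.0, -0.1, -1.2]
finger_gap: 0.0593
```

```bash
python3 go.py .5850 .2286 .0718 5.5
```

```text
t 7.75 tcp [0.5851 0.2287 0.0725] F [-0.03 -0.09 -1.25] gap 0.0593 yaw 5.49
shift [-0.0002  0.0007 -0.    ] turn -0.0003
```

Call:
jog_arm(
  plan=[
    {"claw": 0.7, "translation": [0, 0.0002, 0], "turn": 0},
    {"claw": 0.7, "translation": [0, 0.0003, 0], "turn": 0},
    {"claw": 0.7, "translation": [0, 0.0004, 0], "turn": 0},
    {"claw": 0.7, "translation": [0, 0.0005, 0], "turn": 0},
    {"claw": 0.7, "translation": [0, 0.0006, 0], "turn": 0},
    {"claw": 0.7, "translation": [0, 0.0007, 0], "turn": 0},
    {"claw": 0.7, "translation": [0, 0.0007, 0], "turn": 0},
    {"claw": 0.7, "translation": [0, 0.0007, 0], "turn": 0},
  ],
)

```text
time: 8.75
tcp_pos: [0.5852, 0.2287, 0.072]
tool_rot: [[0.995, 0.001, -0.096], [0.096, 0.001, 0.995], [0.001, -1.0, 0.001]]
force: [-0.6, 0.4, 2.2]
finger_gap: 0.0589
```

```bash
python3 go.py .5850 .2286 .0713 5.5
```

```text
t 8.75 tcp [0.5852 0.2287 0.072 ] F [-0.58  0.4   2.19] gap 0.0589 yaw 5.49
shift [-0.0003  0.0007 -0.    ] turn -0.0003
```

The ledge carries the lens at about 3 N, at the predicted height. I release it so it settles flat, then regrip.

Call:
jog_arm(
  plan=[
    {"claw": 0.25, "translation": [0, 0, 0], "turn": 0},
    {"claw": 0.25, "translation": [0, 0, 0], "turn": 0},
    {"claw": 0.25, "translation": [0, 0, 0], "turn": 0},
    {"claw": 0.3, "translation": [0, 0, 0], "turn": 0},
    {"claw": 0.4, "translation": [0, 0, 0], "turn": 0},
    {"claw": 0.5, "translation": [0, 0, 0], "turn": 0},
    {"claw": 0.6, "translation": [0, 0, 0], "turn": 0},
    {"claw": 0.7, "translation": [0, 0, 0], "turn": 0},
  ],
)

```text
time: 9.75
tcp_pos: [0.5852, 0.2287, 0.072]
tool_rot: [[0.995, 0.001, -0.096], [0.096, 0.001, 0.995], [0.001, -1.0, 0.001]]
force: [0.2, -0.1, -0.3]
finger_gap: 0.0592
```

```bash
python3 go.py .5941 .2295 .072 5.5
```

```text
t 9.75 tcp [0.5852 0.2287 0.072 ] F [ 0.16 -0.07 -0.27] gap 0.0592 yaw 5.49
shift [ 0.0089 -0.     -0.    ] turn -0.0002
```

Call:
jog_arm(
  plan=[
    {"claw": 0.7, "translation": [0.001, 0, 0], "turn": 0},
    {"claw": 0.7, "translation": [0.002, 0, 0], "turn": 0},
    {"claw": 0.7, "translation": [0.003, 0, 0], "turn": 0},
    {"claw": 0.7, "translation": [0.004, 0, 0], "turn": 0},
    {"claw": 0.7, "translation": [0.005, 0, 0], "turn": 0},
    {"claw": 0.7, "translation": [0.0055, 0, 0], "turn": 0},
    {"claw": 0.7, "translation": [0.006, 0, 0], "turn": 0},
    {"claw": 0.7, "translation": [0.006, 0, 0], "turn": 0},
  ],
)

```text
time: 10.75
tcp_pos: [0.5901, 0.2294, 0.0719]
tool_rot: [[0.995, -0.002, -0.096], [0.096, 0.001, 0.995], [-0.002, -1.0, 0.001]]
force: [-10.8, 0.8, 5.0]
finger_gap: 0.0591
```

```bash
python3 go.py .5941 .2295 .072 5.5
```

```text
t 10.75 tcp [0.5901 0.2294 0.0719] F [-10.81   0.83   5.  ] gap 0.0591 yaw 5.5
shift [ 0.0039 -0.0001 -0.0003] turn -0.0
```

It met 10.8 N at x = 0.590, earlier than the scene estimate. I relieve it first, then look.

Call:
jog_arm(
  plan=[
    {"claw": 0.7, "translation": [-0.0005, 0, 0], "turn": 0},
    {"claw": 0.7, "translation": [-0.0005, 0, 0], "turn": 0},
    {"claw": 0.7, "translation": [-0.0005, 0, 0], "turn": 0},
    {"claw": 0.7, "translation": [-0.0005, 0, 0], "turn": 0},
    {"claw": 0.7, "translation": [-0.0005, 0, 0], "turn": 0},
    {"claw": 0.7, "translation": [-0.0005, 0, 0], "turn": 0},
    {"claw": 0.7, "translation": [-0.0005, 0, 0], "turn": 0},
    {"claw": 0.7, "translation": [-0.0005, 0, 0], "turn": 0},
  ],
)

```text
time: 11.75
tcp_pos: [0.5897, 0.2294, 0.0719]
tool_rot: [[0.995, -0.002, -0.096], [0.096, 0.001, 0.995], [-0.002, -1.0, 0.001]]
force: [-3.8, 1.0, 1.7]
finger_gap: 0.0594
```

```bash
python3 go.py .5941 .2295 .072 5.5; python3 - <<'E'
from h import *
s=cam('scene'); k=9; o=(440,285)
im=crop(s,*o,75,60,k); T=ctrl.observe()['tcp_pos']
def W(p,q):
    c,n=np.cos(p[2]),np.sin(p[2]); return [p[0]+c*q[0]-n*q[1],p[1]+n*q[0]+c*q[1],q[2]]
cv2.imwrite('pics/c5.png',im)
E
```

```text
t 11.75 tcp [0.5897 0.2294 0.0719] F [-3.83  1.04  1.71] gap 0.0594 yaw 5.5
shift [ 0.0044 -0.0001 -0.0003] turn -0.0
```

View pics/c5.png

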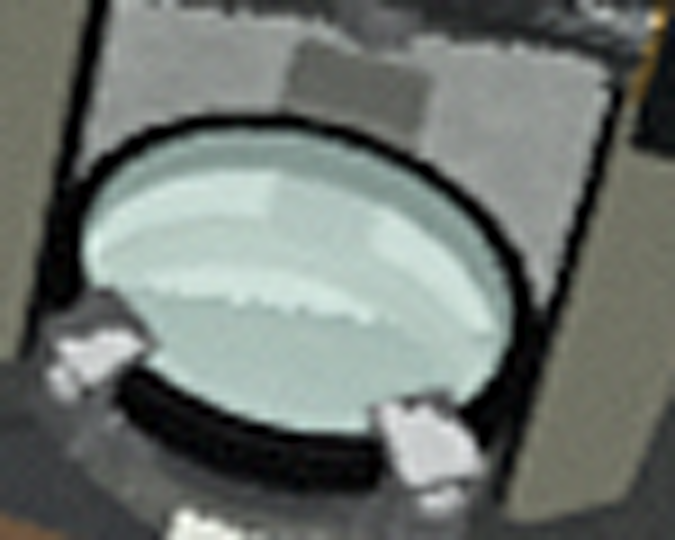

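The lips now overlap the rim right to the glass edge on both sides, at (100,345) and (425,435), and the lens is level, so it is home. The top-camera seat x of 0.590 was right. Release, rise, and go behind the tab.

Call:
jog_arm(
  plan=[
    {"claw": 0.4, "translation": [0, 0, 0], "turn": 0},
    {"claw": 0.15, "translation": [0, 0, 0], "turn": 0},
    {"claw": 0.1, "translation": [0, 0, 0], "turn": 0},
    {"claw": 0.1, "translation": [0, 0, 0], "turn": 0},
    {"claw": 0.1, "translation": [0, -0.01, 0], "turn": 0},
    {"claw": 0.1, "translation": [0, -0.03, 0], "turn": 0},
    {"claw": 0.1, "translation": [0, -0.06, 0], "turn": 0},
    {"claw": 0.1, "translation": [0, -0.07, 0], "turn": 0},
  ],
)

```text
time: 12.8
tcp_pos: [0.5906, 0.2297, 0.1452]
tool_rot: [[0.995, 0.002, -0.096], [0.096, 0.002, 0.995], [0.002, -1.0, 0.002]]
force: [0.2, -0.2, 0.6]
finger_gap: 0.0835
```

```bash
python3 go.py .4925 .2196 .090 5.7
```

```text
t 12.8 tcp [0.5906 0.2297 0.1452] F [ 0.24 -0.16  0.62] gap 0.0835 yaw 5.5
shift [-0.0988  0.055  -0.0007] turn -0.0034
```

Call:
jog_arm(
  plan=[
    {"claw": 0.4, "translation": [-0.03, 0, -0.0007], "turn": 0},
    {"claw": 0.7, "translation": [-0.07, 0, -0.0007], "turn": 0},
    {"claw": 1, "translation": [-0.0988, 0, -0.0007], "turn": 0},
    {"claw": 1, "translation": [-0.0988, 0.0, -0.0007], "turn": 0},
    {"claw": 1, "translation": [-0.0988, 0.015, -0.0007], "turn": 0},
    {"claw": 1, "translation": [-0.0988, 0.035, -0.0007], "turn": 0},
    {"claw": 1, "translation": [-0.0988, 0.05, -0.0007], "turn": 0},
    {"claw": 1, "translation": [-0.0988, 0.055, -0.0007], "turn": 0},
  ],
)

```text
time: 13.8
tcp_pos: [0.4921, 0.2193, 0.0881]
tool_rot: [[0.995, -0.0, -0.096], [0.096, 0.001, 0.995], [-0.0, -1.0, 0.001]]
force: [-0.4, 0.0, 0.1]
finger_gap: 0.0081
```

```bash
python3 go.py .4925 .2196 .090 5.7; python3 - <<'E'
from h import *
s=cam('scene'); t=cam('top'); T=ctrl.observe()['tcp_pos']
print((proj(s,T)-(425,240)+.5)*5, (proj(t,T)-(130,190)+.5)*5)
cv2.imwrite('pics/c6.png',np.hstack([crop(s,425,240,90,110,5),crop(t,130,190,70,110,5)]))
E
```

```text
t 13.8 tcp [0.4921 0.2193 0.0881] F [-0.42  0.01  0.06] gap 0.0081 yaw 5.49
shift [ 0.0005 -0.0019  0.0002] turn -0.0036
[310.28159617 137.06908612] [218.16335691 468.59549546]
```

View pics/c6.png

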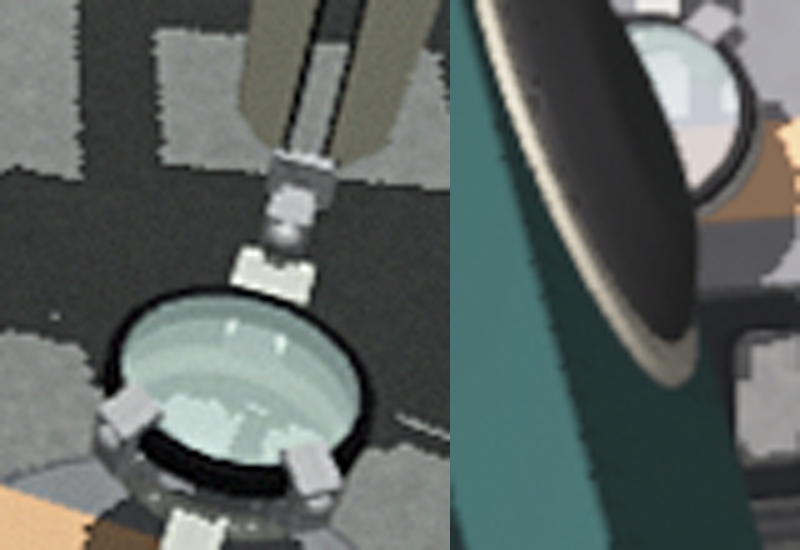

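The lens rests under both claws. The fingers, still closing, are centred behind the tab at (303,180). Push along x while shutting, and stop short of the rim.

Call:
jog_arm(
  plan=[
    {"claw": 1, "translation": [0, -0.002, 0], "turn": 0},
    {"claw": 1, "translation": [0.003, -0.002, 0], "turn": 0},
    {"claw": 1, "translation": [0.006, -0.002, 0], "turn": 0},
    {"claw": 1, "translation": [0.009, -0.002, 0], "turn": 0},
    {"claw": 1, "translation": [0.012, -0.002, 0], "turn": 0},
    {"claw": 1, "translation": [0.015, -0.002, 0], "turn": 0},
    {"claw": 1, "translation": [0.018, -0.002, 0], "turn": 0},
    {"claw": 1, "translation": [0.02, -0.002, 0], "turn": 0},
  ],
)

```text
time: 14.9
tcp_pos: [0.5118, 0.2213, 0.091]
tool_rot: [[0.995, -0.001, -0.096], [0.096, 0.001, 0.995], [-0.001, -1.0, 0.001]]
force: [-5.8, 0.0, 2.0]
finger_gap: 0.0005
```

```bash
python3 go.py .5225 .2226 .090 5.7
```

```text
t 14.9 tcp [0.5118 0.2213 0.091 ] F [-5.81  0.05  1.99] gap 0.0005 yaw 5.5
shift [0.0108 0.001  0.0003] turn -0.0035
```

Call:
jog_arm(
  plan=[
    {"claw": 1, "translation": [0.001, 0, 0], "turn": 0},
    {"claw": 1, "translation": [0.002, 0, 0], "turn": 0},
    {"claw": 1, "translation": [0.003, 0, 0], "turn": 0},
    {"claw": 1, "translation": [0.0038, 0, 0], "turn": 0},
    {"claw": 1, "translation": [0.0046, 0, 0], "turn": 0},
    {"claw": 1, "translation": [0.0054, 0, 0], "turn": 0},
    {"claw": 1, "translation": [0.006, 0, 0], "turn": 0},
    {"claw": 1, "translation": [0.0065, 0, 0], "turn": 0},
  ],
)

```text
time: 15.9
tcp_pos: [0.5177, 0.2219, 0.0908]
tool_rot: [[0.995, -0.003, -0.096], [0.096, 0.001, 0.995], [-0.003, -1.0, 0.001]]
force: [-6.3, -1.2, 0.4]
finger_gap: 0.0004
```

```bash
python3 go.py .5225 .2226 .090 5.7
```

```text
t 15.9 tcp [0.5177 0.2219 0.0908] F [-6.3  -1.24  0.4 ] gap 0.0004 yaw 5.51
shift [0.0048 0.0007 0.0003] turn -0.0034
```

Call:
jog_arm(
  plan=[
    {"claw": 1, "translation": [0.0006, 0, 0], "turn": 0},
    {"claw": 1, "translation": [0.0008, 0, 0], "turn": 0},
    {"claw": 1, "translation": [0.001, 0, 0], "turn": 0},
    {"claw": 1, "translation": [0.0012, 0, 0], "turn": 0},
    {"claw": 1, "translation": [0.0014, 0, 0], "turn": 0},
    {"claw": 1, "translation": [0.0016, 0, 0], "turn": 0},
    {"claw": 1, "translation": [0.0017, 0, 0], "turn": 0},
    {"claw": 1, "translation": [0.0018, 0, 0], "turn": 0},
  ],
)

```text
time: 16.9
tcp_pos: [0.519, 0.222, 0.0905]
tool_rot: [[0.995, -0.005, -0.096], [0.096, 0.0, 0.995], [-0.004, -1.0, 0.001]]
force: [-4.8, -0.2, 1.6]
finger_gap: 0.0006
```

```bash
python3 go.py .5225 .2226 .090 5.7
```

```text
t 16.9 tcp [0.519  0.222  0.0905] F [-4.82 -0.18  1.56] gap 0.0006 yaw 5.5
shift [0.0036 0.0005 0.0003] turn -0.0034
```

Call:
jog_arm(
  plan=[
    {"claw": 1, "translation": [0.0006, 0, 0], "turn": 0},
    {"claw": 1, "translation": [0.0008, 0, 0], "turn": 0},
    {"claw": 1, "translation": [0.001, 0, 0], "turn": 0},
    {"claw": 1, "translation": [0.0012, 0, 0], "turn": 0},
    {"claw": 1, "translation": [0.0014, 0, 0], "turn": 0},
    {"claw": 1, "translation": [0.0016, 0, 0], "turn": 0},
    {"claw": 1, "translation": [0.0017, 0, 0], "turn": 0},
    {"claw": 1, "translation": [0.0018, 0, 0], "turn": 0},
  ],
)

```text
time: 17.9
tcp_pos: [0.5203, 0.2221, 0.0903]
tool_rot: [[0.995, -0.006, -0.096], [0.096, 0.0, 0.995], [-0.006, -1.0, 0.001]]
force: [-5.7, -0.8, 1.2]
finger_gap: 0.0005
```

```bash
python3 go.py .5225 .2226 .090 5.7
```

```text
t 17.9 tcp [0.5203 0.2221 0.0903] F [-5.67 -0.78  1.16] gap 0.0005 yaw 5.51
shift [0.0023 0.0003 0.0003] turn -0.0033
```

Call:
jog_arm(
  plan=[
    {"claw": 1, "translation": [0.0006, 0, 0], "turn": 0},
    {"claw": 1, "translation": [0.0008, 0, 0], "turn": 0},
    {"claw": 1, "translation": [0.001, 0, 0], "turn": 0},
    {"claw": 1, "translation": [0.0012, 0, 0], "turn": 0},
    {"claw": 1, "translation": [0.0013, 0, 0], "turn": 0},
    {"claw": 1, "translation": [0.0014, 0, 0], "turn": 0},
    {"claw": 1, "translation": [0.0015, 0, 0], "turn": 0},
    {"claw": 1, "translation": [0.0016, 0, 0], "turn": 0},
  ],
)

```text
time: 18.9
tcp_pos: [0.5213, 0.2222, 0.09]
tool_rot: [[0.995, -0.008, -0.096], [0.096, -0.0, 0.995], [-0.008, -1.0, 0.001]]
force: [-5.5, -1.3, 1.2]
finger_gap: 0.0009
```

```bash
python3 go.py .5225 .2226 .090 5.7
```

```text
t 18.9 tcp [0.5213 0.2222 0.09  ] F [-5.55 -1.34  1.19] gap 0.0009 yaw 5.51
shift [0.0012 0.     0.0003] turn -0.0033
```

Call:
jog_arm(
  plan=[
    {"claw": 1, "translation": [0.0006, 0, 0], "turn": 0},
    {"claw": 1, "translation": [0.0008, 0, 0], "turn": 0},
    {"claw": 1, "translation": [0.0009, 0, 0], "turn": 0},
    {"claw": 1, "translation": [0.001, 0, 0], "turn": 0},
    {"claw": 1, "translation": [0.0011, 0, 0], "turn": 0},
    {"claw": 1, "translation": [0.0012, 0, 0], "turn": 0},
    {"claw": 1, "translation": [0.0013, 0, 0], "turn": 0},
    {"claw": 1, "translation": [0.0014, 0, 0], "turn": 0},
  ],
)

```text
time: 19.9
tcp_pos: [0.5222, 0.2223, 0.0898]
tool_rot: [[0.995, -0.009, -0.096], [0.096, -0.0, 0.995], [-0.009, -1.0, 0.001]]
force: [-5.7, -0.3, 1.7]
finger_gap: 0.0003
```

```bash
python3 go.py .5225 .2226 .090 5.7
```

```text
t 19.9 tcp [0.5222 0.2223 0.0898] F [-5.71 -0.34  1.67] gap 0.0003 yaw 5.52
shift [ 0.0003 -0.0002  0.0003] turn -0.0032
```

Call:
jog_arm(
  plan=[
    {"claw": 1, "translation": [0.0006, 0, 0], "turn": 0},
    {"claw": 1, "translation": [0.0008, 0, 0], "turn": 0},
    {"claw": 1, "translation": [0.0009, 0, 0], "turn": 0},
    {"claw": 1, "translation": [0.001, 0, 0], "turn": 0},
    {"claw": 1, "translation": [0.0011, 0, 0], "turn": 0},
    {"claw": 1, "translation": [0.0012, 0, 0], "turn": 0},
    {"claw": 1, "translation": [0.0013, 0, 0], "turn": 0},
    {"claw": 1, "translation": [0.0014, 0, 0], "turn": 0},
  ],
)

```text
time: 20.9
tcp_pos: [0.5231, 0.2224, 0.0896]
tool_rot: [[0.995, -0.011, -0.096], [0.096, -0.001, 0.995], [-0.011, -1.0, 0.0]]
force: [-5.9, -1.2, 2.4]
finger_gap: 0.0008
```

```bash
python3 go.py .5225 .2226 .090 5.7
```

```text
t 20.9 tcp [0.5231 0.2224 0.0896] F [-5.85 -1.21  2.45] gap 0.0008 yaw 5.52
shift [-0.0005 -0.0004  0.0003] turn -0.0031
```

Call:
jog_arm(
  plan=[
    {"claw": 1, "translation": [0.0006, 0, 0], "turn": 0},
    {"claw": 1, "translation": [0.0008, 0, 0], "turn": 0},
    {"claw": 1, "translation": [0.0009, -0.0002, 0], "turn": 0},
    {"claw": 1, "translation": [0.001, -0.0002, 0], "turn": 0},
    {"claw": 1, "translation": [0.0011, -0.0003, 0], "turn": 0},
    {"claw": 1, "translation": [0.0012, -0.0003, 0], "turn": 0},
    {"claw": 1, "translation": [0.0013, -0.0003, 0], "turn": 0},
    {"claw": 1, "translation": [0.0014, -0.0003, 0], "turn": 0},
  ],
)

```text
time: 21.9
tcp_pos: [0.5237, 0.2224, 0.0894]
tool_rot: [[0.995, -0.013, -0.096], [0.096, -0.001, 0.995], [-0.013, -1.0, 0.0]]
force: [-5.7, -0.6, 0.9]
finger_gap: 0.0003
```

```bash
python3 go.py .5225 .2226 .090 5.7
```

```text
t 21.9 tcp [0.5237 0.2224 0.0894] F [-5.73 -0.56  0.87] gap 0.0003 yaw 5.53
shift [-0.0012 -0.0006  0.0003] turn -0.003
```

Call:
jog_arm(
  plan=[
    {"claw": 1, "translation": [0.0006, 0, 0], "turn": 0},
    {"claw": 1, "translation": [0.0008, 0, 0], "turn": 0},
    {"claw": 1, "translation": [0.0009, -0.0002, 0], "turn": 0},
    {"claw": 1, "translation": [0.001, -0.0002, 0], "turn": 0},
    {"claw": 1, "translation": [0.0011, -0.0003, 0], "turn": 0},
    {"claw": 1, "translation": [0.0012, -0.0003, 0], "turn": 0},
    {"claw": 1, "translation": [0.0013, -0.0003, 0], "turn": 0},
    {"claw": 1, "translation": [0.0014, -0.0003, 0], "turn": 0},
  ],
)

```text
time: 22.9
tcp_pos: [0.5242, 0.2225, 0.0892]
tool_rot: [[0.995, -0.016, -0.096], [0.096, -0.002, 0.995], [-0.016, -1.0, -0.0]]
force: [-7.9, -0.8, 0.2]
finger_gap: 0.0001
```

```bash
python3 go.py .5225 .2226 .090 5.7
```

```text
t 22.9 tcp [0.5242 0.2225 0.0892] F [-7.92 -0.79  0.21] gap 0.0001 yaw 5.54
shift [-0.0017 -0.0008  0.0003] turn -0.0029
```

Resistance is rising, so the nose bears on the rim. I load it up gradually towards about 11.5–12 N at the tab, which is 6 N friction plus about 6 N bearing.

Call:
jog_arm(
  plan=[
    {"claw": 1, "translation": [0.0006, 0, 0], "turn": 0},
    {"claw": 1, "translation": [0.0008, 0, 0], "turn": 0},
    {"claw": 1, "translation": [0.0009, -0.0002, 0], "turn": 0},
    {"claw": 1, "translation": [0.001, -0.0002, 0], "turn": 0},
    {"claw": 1, "translation": [0.0011, -0.0003, 0], "turn": 0},
    {"claw": 1, "translation": [0.0012, -0.0003, 0], "turn": 0},
    {"claw": 1, "translation": [0.0012, -0.0003, 0], "turn": 0},
    {"claw": 1, "translation": [0.0012, -0.0003, 0], "turn": 0},
  ],
)

```text
time: 23.9
tcp_pos: [0.5245, 0.2225, 0.0889]
tool_rot: [[0.995, -0.019, -0.097], [0.097, -0.002, 0.995], [-0.019, -1.0, -0.0]]
force: [-8.9, 0.3, 1.7]
finger_gap: 0.0002
```

```bash
python3 go.py .5225 .2226 .090 5.7
```

```text
t 23.9 tcp [0.5245 0.2225 0.0889] F [-8.93  0.29  1.67] gap 0.0002 yaw 5.54
shift [-0.002  -0.0011  0.0003] turn -0.0028
```

Call:
jog_arm(
  plan=[
    {"claw": 1, "translation": [0.0006, 0, 0], "turn": 0},
    {"claw": 1, "translation": [0.0008, 0, 0], "turn": 0},
    {"claw": 1, "translation": [0.001, -0.0002, 0], "turn": 0},
    {"claw": 1, "translation": [0.0011, -0.0002, 0], "turn": 0},
    {"claw": 1, "translation": [0.0012, -0.0003, 0], "turn": 0},
    {"claw": 1, "translation": [0.0013, -0.0003, 0], "turn": 0},
    {"claw": 1, "translation": [0.0014, -0.0003, 0], "turn": 0},
    {"claw": 1, "translation": [0.0014, -0.0003, 0], "turn": 0},
  ],
)

```text
time: 24.9
tcp_pos: [0.5249, 0.2225, 0.0887]
tool_rot: [[0.995, -0.022, -0.097], [0.097, -0.003, 0.995], [-0.022, -1.0, -0.001]]
force: [-8.8, -0.3, 1.2]
finger_gap: 0.0005
```

```bash
python3 go.py .5225 .2226 .090 5.7; python3 - <<'E'
from h import *
s=cam('scene'); cv2.imwrite('pics/c7.png',crop(s,440,260,75,80,7)); f=[ctrl.observe()['force']]
for i in range(4): cam('scene'); f.append(ctrl.observe()['force'])
print(np.round(f,1).tolist(),ctrl.observe()['time'])
E
```

```text
t 24.9 tcp [0.5249 0.2225 0.0887] F [-8.79 -0.33  1.16] gap 0.0005 yaw 5.55
shift [-0.0024 -0.0013  0.0003] turn -0.0026
[[-8.8, -1.2, 1.9], [-9.3, -0.8, 1.9], [-9.6, -0.8, 1.0], [-9.6, -1.2, 2.4], [-9.7, -1.4, 1.7]] 25.15
```

View pics/c7.png

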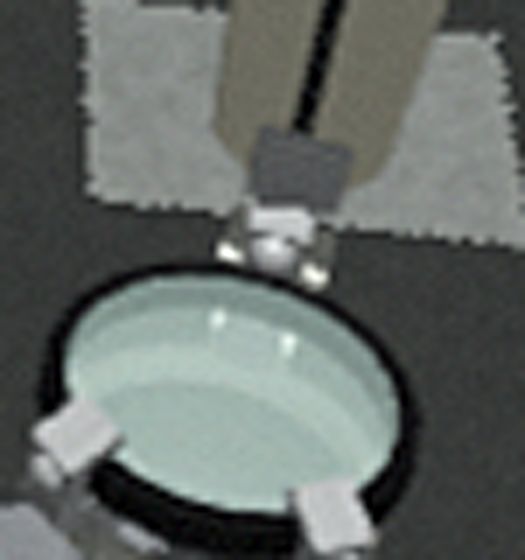

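The nose touches the rim at (272,255), the lens sits level under both lips, and the push reads about 9.6 N. A bit more.

Call:
jog_arm(
  plan=[
    {"claw": 1, "translation": [0.0008, 0, 0], "turn": 0},
    {"claw": 1, "translation": [0.001, 0, 0], "turn": 0},
    {"claw": 1, "translation": [0.0012, -0.0002, 0], "turn": 0},
    {"claw": 1, "translation": [0.0013, -0.0002, 0], "turn": 0},
    {"claw": 1, "translation": [0.0014, -0.0003, 0], "turn": 0},
    {"claw": 1, "translation": [0.0015, -0.0003, 0], "turn": 0},
    {"claw": 1, "translation": [0.0016, -0.0003, 0], "turn": 0},
    {"claw": 1, "translation": [0.0016, -0.0003, 0], "turn": 0},
  ],
)

```text
time: 26.15
tcp_pos: [0.5252, 0.2226, 0.0883]
tool_rot: [[0.995, -0.025, -0.097], [0.097, -0.003, 0.995], [-0.025, -1.0, -0.001]]
force: [-11.0, -1.3, 2.4]
finger_gap: 0.0005
```

```bash
cat > fr.py <<'E'
from h import *
f=[]
for i in range(5): cam('scene'); f.append(ctrl.observe()['force'])
o=ctrl.observe(); print(np.round(np.mean(f,0),2),np.round(f,1)[:,0],o['tcp_pos'].round(4),o['time'])
E
python3 fr.py
```

```text
[-11.39  -1.2    1.98] [-11.9 -11.  -11.5 -11.6 -11. ] [0.5252 0.2226 0.0884] 26.4
```

The tab push averages 11.5 N against 5.7 N sliding friction, so the jaw bears with about 5.8 N. I back off and rise clear.

Call:
jog_arm(
  plan=[
    {"claw": 1, "translation": [0, 0, 0], "turn": 0},
    {"claw": 1, "translation": [-0.003, 0, 0], "turn": 0},
    {"claw": 1, "translation": [-0.015, 0, 0], "turn": 0},
    {"claw": 1, "translation": [-0.035, 0, 0], "turn": 0},
    {"claw": 1, "translation": [-0.06, -0.02, 0], "turn": 0},
    {"claw": 1, "translation": [-0.08, -0.06, 0], "turn": 0},
    {"claw": 1, "translation": [-0.09, -0.1, 0], "turn": 0},
    {"claw": 1, "translation": [-0.1, -0.12, 0], "turn": 0},
  ],
)

```text
time: 27.4
tcp_pos: [0.4282, 0.2134, 0.2133]
tool_rot: [[0.995, -0.022, -0.097], [0.097, -0.002, 0.995], [-0.022, -1.0, 0.0]]
force: [0.2, -0.3, 0.1]
finger_gap: 0.0004
```

```bash
python3 fr.py; python3 - <<'E'
from h import *
s=cam('scene'); t=cam('top'); cv2.imwrite('pics/c8.png',np.hstack([crop(s,430,255,90,110,5),crop(t,125,165,70,110,5)]))
E
```

```text
[-0.11 -0.17  0.23] [ 0.7  0.  -0.8 -0.5  0. ] [0.4285 0.2132 0.2097] 27.65
```

View pics/c8.png

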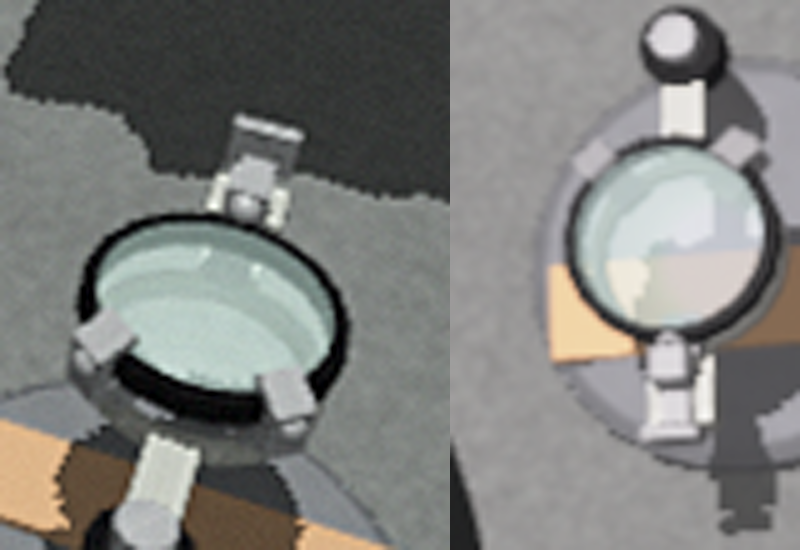

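Both views show the lens dome up and level, with both lips over the rim, the jaw nose on the rim at top (670,338), and the robot clear at zero force. I hand in.

```bash
python3 -c "
from rig import ctrl
print(ctrl.hand_in())"
```

```text
the job is handed in; nothing more can be done
None
```

The lens is back in the magnifier, dome side up, with its rim under both claws and the jaw pushed in against it. I handed the job in at about 28 s of the 50 s allowed.

**What I did:** I picked the black-rimmed glass lens off the cork and set it on the ledges (about 3 N). I let it settle flat, slid it under the claws, released it, then pushed the jaw in with shut fingers.

**Last checks:** Both cameras show the lens level, both lips over the rim and the jaw's nose on the rim. The robot touches nothing (force about 0 N), and I saw no sign that it touched anything else on the bench.

**Jaw force:** I inferred this rather than measuring it. The final push on the tab was about 11.5 N against about 5.7 N of sliding friction, so the jaw bears with about 5.8 N. I did not test afterwards whether the lens can rock.

**Points that disagreed or could count against it:**
- **Seat position:** The scene camera put the seat about 4 mm too far from the robot, and the slide proved the top camera right. I had relied on the scene estimate, so I set the lens down nearer the lips than intended.
- **Claw load:** For the same reason, the lens met the stops with a reading of 10.8 N in total, about 7 N per claw if evenly shared, before I eased off. The peak inside that one-second move was not recorded.
- **Pictures:** I viewed 12, two over the budget of 10.

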